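# Put away the mould clamps that are ratcheted shut

### The arm

A 6-joint arm with a two-finger parallel gripper is mounted at the origin on the work surface. World frame = base frame: x ahead of the robot, y to its left, z up, the work surface at z = 0. Lengths are in m, angles in degrees, forces in N, time in s.
With the tool pointing down it reaches from about 0.35 to 0.875 m from the base axis. Payload 4.2 kg.
Tool frame: the origin (TCP) lies at the very end of the fingers, on their centre line; the grasp point (between the pads) lies 19 mm behind it (r.grip_point_offset is the distance from the TCP to the grasp point, in m); z points along the fingers, y is the line along which they close (so a half turn about z gives the same grasp; the last joint's range is limited). The gripper opens to 87 mm and grips with 3 to 60 N. Pads are 19 mm wide; open, the fingers measure 117 mm over their backs; the gripper's body (75 mm by 190 mm) begins 51 mm behind the grasp point.
Start: joints at [90.905, 22.042, 0.453, 0, -68.411, -14.817], TCP at [0.15, 0.607, 0.193] pointing down, gripper open.
Joint ranges: [-179.83, 179.83], [-69.29, 118.12], [-61.27, 80.66], [-181.25, 117.63], [-171.15, -9.14], [-177.46, 177.46]. Speed limits (degrees/s): [159.86, 159.86, 180, 180, 180, 180].

### API

Orientations are given as a 3x3 rotation matrix whose columns are the frame's x, y, z axes.
In Python, from station import r gives the robot as it stands.
- The arm moves only by the tool move_arm, never from a script. Its argument "series" is a list of rows, each a list of 3 entries, a list of its own where there are three numbers: the turn, a rotation vector about the tool's x, y, z as a fraction of full scale, then the shift along the tool's x, y, z as a fraction of full scale, then the opening, from 0 (shut) to 1 (fully open). A call has 1 to 12 rows; each row shifts and turns the commanded pose from where the row before left it, along the tool's axes as they then stand; what a row does not reach is not made up. Full scale, the value 1, is 0.5 m for a shift and 0.1 rad for a turn. A row lasts 1/10 s, in which the tool goes at most 50 mm and 8.59 degrees, less where a joint would pass 70% of its speed; a pose out of reach is approached as far as the arm can. A call with a number of a shift or a turn outside -1 to 1 is refused whole. A call with a gripper value outside its range is refused whole. The fingers move at their own pace and stop on an object; the grip force is fixed at half the most. Time passes only in rows, so rows that do not move let the fingers close. It gives the time, the measured TCP pose, the force, the opening and the grip force at its end, in the units of the state.
- r.sense(): the state, without advancing time (a new reading comes with each control period).
- r.capture(name): name is "scene" or "top" or "wrist"; returns a dict with "img" (384x512x3 uint8, red, green, blue), "fx", "fy", "cx", "cy" (pixels), "origin" and "orientation" of the camera in the world. Camera axes: x right, y up, looking along -z (the intrinsics and any distortion apply to the point x, -y, -z); pixel columns grow to the right and rows downward; lengths in m; the calibration is good to about 2 mm. A picture is of the moment at which its call begins. There is no depth.
- r.finish_job(): hands the job in; it is judged then, once.
Trained networks look in the newest picture that a camera, given by its name, has taken for a name from the list of things; names that differ only in an ending like _2 or _b are one class to them, and where a whole thing is asked for, a point or a joint stands for the part that bears it (a point fixed in the world has none). Each returns a list of dicts, best first, with "score" (0 to 1); they miss things now and then, are a little off and sometimes report something else, mostly with a low value. They report only what shows in the picture. A call takes as long as a camera call. They do not tell look-alikes from the thing itself.
- r.cut_out(target, camera): "pixels" (384x512 bool, what is visible of it) and "centre" ([column, row] in pixels, amid what is visible of it).
- r.pinpoint(target, camera): "centre" ([column, row] in pixels: a listed point, or the origin of a listed thing).
The state is a dict: "time_s": time; "joints": joint angles; "joint_velocities": joint speeds; "effort": joint torques, N m; "tcp_pos": TCP position; "ee_rot": TCP orientation; "wrist_force": force on the tool from outside, world axes, zero at the start; "moment": the same for the moment, N m; "gripper_width": opening from 0.0 (shut) to 1.0 (fully open); "gripper_force": force on a finger pad.
Only numpy, scipy, OpenCV 4.12 (cv2) and the standard library are available. Lean on these libraries where they do the work, as an engineer would, in place of code of your own. Each camera call takes 0.05 s, during which the arm holds its last target. There are 200 camera calls.

### The job

Of the three steel ratchet clamps lying on the casting bench, two are ratcheted shut and one is open. Put the two shut clamps away in the white tub, each lying wholly inside it with its jaws still shut, and leave the open clamp open where it lies, ready for the next mould.

Things in the scene. Friction and masses are not known exactly. Their poses are not given: they have to be found in the camera images.
- clamp_a_grip (a point): Centre of the box lock of a steel ratchet clamp shaped like surgical forceps, lying flat (all three alike but for the jaws). The lock is the raised block at the pivot: 26 mm long (x), 20 wide (y), 22 high; the point is 11 mm above its underside. x points to the jaws, z up. Jaw tips end 50 mm ahead, finger rings 96 mm behind. When shut, the block's long faces can be pinched along y right down to the bench.
- jaw_a (a joint): How far clamp_a's second half is turned about the box lock (rad): 0 to 0.03 = ratcheted shut (jaws touch, rings side by side); 0.4 to 0.55 = open (jaws and rings stand well apart). The hinge is stiff and stays where it is.
- clamp_a_tip (a point): Point on clamp_a at the jaw tip of the clamp's first half, 49 mm ahead of the box lock's centre, 4 mm above the surface it lies on; same axes.
- clamp_a_tail (a point): Point on clamp_a at the rear, between the finger rings, 90 mm behind the box lock's centre, 4 mm above the surface it lies on; same axes.
- clamp_a: Clamp_a itself; origin under its box lock's centre, at the underside; same axes. About 105 g (varies). Jaws 8 mm high, shanks and rings 7 mm. Shut, it is 13 mm wide at the jaws, 15 to 20 beside the box lock and 57 over the two rings.
- clamp_b_grip (a point): Centre of the box lock of a steel ratchet clamp shaped like surgical forceps, lying flat (all three alike but for the jaws). The lock is the raised block at the pivot: 26 mm long (x), 20 wide (y), 22 high; the point is 11 mm above its underside. x points to the jaws, z up. Jaw tips end 50 mm ahead, finger rings 96 mm behind. When shut, the block's long faces can be pinched along y right down to the bench.
- jaw_b (a joint): How far clamp_b's second half is turned about the box lock (rad): 0 to 0.03 = ratcheted shut (jaws touch, rings side by side); 0.4 to 0.55 = open (jaws and rings stand well apart). The hinge is stiff and stays where it is.
- clamp_b_tip (a point): Point on clamp_b at the jaw tip of the clamp's first half, 49 mm ahead of the box lock's centre, 4 mm above the surface it lies on; same axes.
- clamp_b_tail (a point): Point on clamp_b at the rear, between the finger rings, 90 mm behind the box lock's centre, 4 mm above the surface it lies on; same axes.
- clamp_b: Clamp_b itself; origin under its box lock's centre, at the underside; same axes. About 105 g (varies). Jaws 8 mm high, shanks and rings 7 mm. Shut, it is 13 mm wide at the jaws, 15 to 20 beside the box lock and 57 over the two rings.
- clamp_c_grip (a point): Centre of the box lock of a steel ratchet clamp shaped like surgical forceps, lying flat (all three alike but for the jaws). The lock is the raised block at the pivot: 26 mm long (x), 20 wide (y), 22 high; the point is 11 mm above its underside. x points to the jaws, z up. Jaw tips end 50 mm ahead, finger rings 96 mm behind. When shut, the block's long faces can be pinched along y right down to the bench.
- jaw_c (a joint): How far clamp_c's second half is turned about the box lock (rad): 0 to 0.03 = ratcheted shut (jaws touch, rings side by side); 0.4 to 0.55 = open (jaws and rings stand well apart). The hinge is stiff and stays where it is.
- tub: Open white plastic tub fixed to the bench, 210 mm (its x) by 160 mm (its y), 50 mm high, walls and floor 5 mm thick, so the inside is 200 by 150 mm; origin at the centre of its underside, z up. On the bench's other side lies a board of the same outline with a red mould on it: no tub.
Mind the look-alikes: they are no part of the job. Leave any blue look-alike of the clamp_b alone. What is shaped like the clamp_a but green is not meant.

How it is judged (in metres and radians):
At the end, for the whole second after the job is handed in: Both shut clamps lie at rest inside the tub: jaw tip and rear point of each within the inner walls (100 mm of its centre along x, 75 mm along y) and under the 50 mm rim, jaws still shut (under 0.1 rad). The open clamp is still open (over 0.25 rad) and its box lock is within 40 mm of where it began (x of clamp_a_tip in the frame of tub between -0.1 and 0.1 m and y of clamp_a_tip in the frame of tub between -0.075 and 0.075 m and z of each of clamp_a_tip, clamp_a_tail, clamp_b_tip, clamp_b_tail in the frame of tub below 0.05 m and x of clamp_a_tail in the frame of tub between -0.1 and 0.1 m and y of clamp_a_tail in the frame of tub between -0.075 and 0.075 m and value of joint each of jaw_a, jaw_b below 0.1 rad and linear speed of each of clamp_a, clamp_b below 0.03 m/s and x of clamp_b_tip in the frame of tub between -0.1 and 0.1 m and y of clamp_b_tip in the frame of tub between -0.075 and 0.075 m and x of clamp_b_tail in the frame of tub between -0.1 and 0.1 m and y of clamp_b_tail in the frame of tub between -0.075 and 0.075 m and distance of clamp_c_grip from where it was at the start of the episode below 0.04 m and value of joint jaw_c above 0.25 rad); the robot touches nothing.
It fails at once if the open clamp is carried off or pushed more than 60 mm (distance of clamp_c_grip from where it was at the start of the episode above 0.06 m).
It also fails if it takes over 51 s, if anything falls off the work surface, if the arm or the gripper's body presses on something with over 40 N, if the wrist force passes 120 N, or if a joint passes its speed limit or range.

## Working session

There is one attempt and no reset: what is moved stays moved. The work goes in short steps, Python scripts to look and compute and a tool call to move; the robot and the scene stay as the last step left them, time stands still between calls to the robot, and variables do not carry over. Pictures are saved under pics/ and viewed, at most 10 in all, crops included, and the job is handed in when it is done.

Besides the shell and the picture viewer there is one more tool, called after ">>>" as name(argument=value, ...), one argument or row to a line, values as JSON. move_arm: Moves the arm, as the interface text tells. Its arguments: {"type":"object","properties":{"series":{"type":"array"}},"required":["series"]}

```bash
mkdir -p pics
cat > h.py <<'E'
from station import r
import numpy as np, cv2
def save(c,n): cv2.imwrite(f'pics/{n}.png',c['img'][:,:,::-1])
def ground(c,px,z):
    d=np.array([(px[0]-c['cx'])/c['fx'],-(px[1]-c['cy'])/c['fy'],-1.0])
    d=np.array(c['orientation'])@d; o=np.array(c['origin'])
    return o+d*(z-o[2])/d[2]
E
python3 - <<'E'
from h import *
np.set_printoptions(precision=3,suppress=True)
cs={n:r.capture(n) for n in('top','scene')}
cv2.imwrite('pics/top.png',cs['top']['img'][:,:,::-1]);save(cs['scene'],'scene')
c=cs['top'];print({k:v for k,v in c.items() if k!='img'})
for t,z in(('clamp_a_grip',.011),('clamp_a_tip',.004),('clamp_a_tail',.004),('tub',0),('clamp_c_grip',.011)):
    for n in cs:
        for d in r.pinpoint(t,n): print(t,n,round(d['score'],2),np.round(d['centre']),ground(cs[n],d['centre'],z))
s=r.sense();print(s['time_s'],s['tcp_pos'],s['ee_rot'],s['gripper_width'])
E
```

```text
{'fx': 424.8644982417104, 'fy': 424.8644982417104, 'cx': 257.40577056109373, 'cy': 188.20044861778948, 'origin': array([ 0.267, -0.067,  1.14 ]), 'orientation': array([[-0.026,  0.98 , -0.196],
       [-1.   , -0.024,  0.015],
       [ 0.01 ,  0.197,  0.98 ]])}
clamp_a_grip top 0.87 [421. 240.] [ 0.342 -0.515  0.011]
clamp_a_grip top 0.73 [278. 199.] [ 0.461 -0.138  0.011]
clamp_a_grip scene 0.9 [224. 205.] [ 0.478 -0.146  0.011]
clamp_a_grip scene 0.7 [ 80. 207.] [ 0.346 -0.505  0.011]
clamp_a_grip scene 0.57 [298. 248.] [ 0.679 -0.022  0.011]
clamp_a_tip top 0.61 [420. 224.] [ 0.385 -0.52   0.004]
clamp_a_tip top 0.56 [278. 180.] [ 0.516 -0.142  0.004]
clamp_a_tip scene 0.74 [ 77. 222.] [ 0.391 -0.518  0.004]
clamp_a_tail top 0.9 [285. 229.] [ 0.38  -0.155  0.004]
clamp_a_tail top 0.61 [417. 277.] [ 0.246 -0.497  0.004]
clamp_a_tail scene 0.87 [212. 182.] [ 0.372 -0.147  0.004]
clamp_a_tail scene 0.75 [ 86. 186.] [ 0.257 -0.488  0.004]
tub top 0.65 [357. 178.] [ 0.517 -0.359  0.   ]
tub scene 0.67 [151. 243.] [ 0.525 -0.349  0.   ]
tub scene 0.6 [226. 203.] [ 0.463 -0.135  0.   ]
clamp_c_grip top 0.82 [168. 206.] [0.449 0.157 0.011]
clamp_c_grip scene 0.88 [321. 168.] [0.442 0.162 0.011]
0.6 [0.15  0.607 0.193] [[ 0.971 -0.24  -0.   ]
 [-0.24  -0.971  0.   ]
 [-0.    -0.    -1.   ]] 0.9957721584526973
```

View pics/top.png

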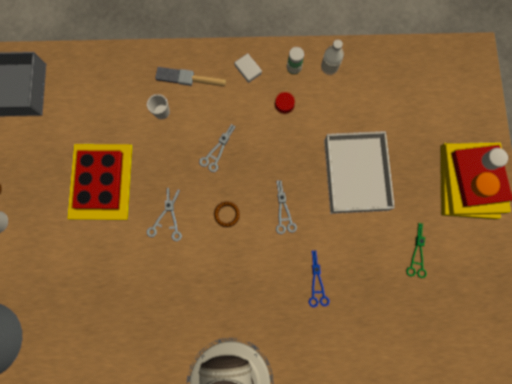

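The top picture shows these clamps:
- Steel at (168,205), looks open.
- Steel at (283,205) and steel at (218,148), both look shut.
- Blue at (317,280) and green at (418,250), both look-alikes to leave alone.

The tub is at (360,172); the board at (100,182) is not a tub. Next I check the choice in one close crop.

Run:
```python
from h import *
np.set_printoptions(precision=3,suppress=True)
c=r.capture('top')
cv2.imwrite('pics/crop.png',cv2.resize(c['img'][115:250,135:305,::-1],None,fx=4,fy=4,interpolation=cv2.INTER_CUBIC))
for t in('clamp_a','tub'):
    for d in r.cut_out(t,'top'):
        m=d['pixels'];ys,xs=np.nonzero(m)
        print(t,round(d['score'],2),np.round(d['centre']),len(xs),c['img'][m].mean(0))
        if t=='tub':
            b=cv2.boxPoints(cv2.minAreaRect(np.c_[xs,ys].astype(np.float32)))
            print(b)
        else:
            P=np.array([ground(c,p,.006) for p in zip(xs,ys)])[:,:2]
            u,s,v=np.linalg.svd(P-P.mean(0),full_matrices=False)
            q=(P-P.mean(0))@v.T
            print(P.mean(0),v[0],q.min(0),q.max(0))
for t,z in(('clamp_b_grip',.011),('clamp_b_tip',.004),('clamp_b_tail',.004)):
    for d in r.pinpoint(t,'top'): print(t,round(d['score'],2),np.round(d['centre']),ground(c,d['centre'],z))
# tub by colour-free corner: rim corners at z=.05, from contour of bright/white
hsv=cv2.cvtColor(c['img'],cv2.COLOR_RGB2HSV)[110:230,310:410]
m=((hsv[...,1]<60)).astype(np.uint8)
k=cv2.findContours(m,cv2.RETR_EXTERNAL,cv2.CHAIN_APPROX_NONE)[0];k=max(k,key=cv2.contourArea)+np.array([310,110])
b=cv2.boxPoints(cv2.minAreaRect(k.astype(np.float32)));hull=cv2.convexHull(k);ap=cv2.approxPolyDP(hull,6,True)[:,0]
print('tub corners',ap.tolist());print(np.array([ground(c,p,.05) for p in ap]))
```

```text
clamp_a 0.9 [314. 285.] 478 [ 62.981  66.946 103.967]
[ 0.236 -0.233] [-0.997 -0.077] [-0.084 -0.026] [0.059 0.027]
clamp_a 0.87 [419. 252.] 447 [57.582 90.711 38.537]
[ 0.309 -0.504] [-0.976  0.219] [-0.08  -0.025] [0.065 0.026]
clamp_a 0.76 [213. 151.] 464 [122.5   113.657  98.578]
[0.602 0.026] [-0.849  0.528] [-0.087 -0.028] [0.059 0.029]
clamp_a 0.75 [278. 209.] 348 [120.555 115.839 103.856]
[ 0.433 -0.152] [-0.993 -0.119] [-0.08  -0.027] [0.063 0.027]
clamp_b_grip 0.75 [223. 139.] [0.634 0.008 0.011]
clamp_b_grip 0.75 [314. 270.] [ 0.273 -0.225  0.011]
clamp_b_tip 0.93 [234. 123.] [ 0.684 -0.023  0.004]
clamp_b_tip 0.79 [313. 248.] [ 0.328 -0.228  0.004]
clamp_b_tip 0.18 [168. 206.] [0.45  0.157 0.004]
clamp_b_tail 0.94 [206. 165.] [0.563 0.054 0.004]
clamp_b_tail 0.66 [315. 303.] [ 0.188 -0.225  0.004]
tub corners [[383, 132], [392, 207], [331, 211], [327, 136]]
[[ 0.631 -0.426  0.05 ]
 [ 0.427 -0.432  0.05 ]
 [ 0.42  -0.273  0.05 ]
 [ 0.623 -0.274  0.05 ]]
```

View pics/crop.png

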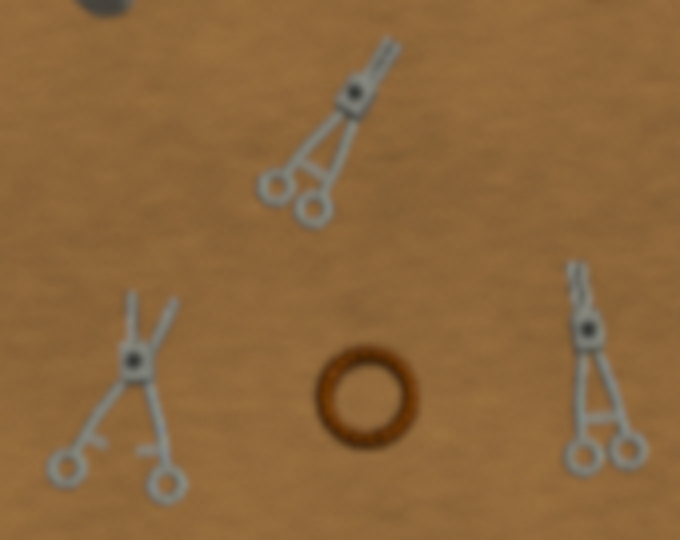

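The crop shows the open clamp's lock at about (168,205) in top-picture pixels, which stays put. The shut steel clamps have their locks at (282,198) (call it P) and (223,139) (Q), jaws touching and rings joined. I set out for P first.

>>> move_arm(
  series=[
    [[0,0,0],[0.0754,0.0549,0],1],
    [[0,0,0],[0.0754,0.0549,0],1],
    [[0,0,0],[0.0754,0.0549,0],1],
    [[0,0,0],[0.0754,0.0549,0],1],
    [[0,0,0],[0.0754,0.0549,0],1],
    [[0,0,0],[0.0754,0.0549,0],1],
    [[0,0,0],[0.0754,0.0549,0],1],
    [[0,0,0],[0.0754,0.0549,0],1],
    [[0,0,0],[0.0754,0.0549,0],1],
    [[0,0,0],[0.0754,0.0549,0],1],
  ],
)

```text
time_s: 1.9
tcp_pos: [0.4512, 0.248, 0.1934]
ee_rot: [[0.971, -0.24, 0.001], [-0.24, -0.971, 0.001], [0.001, -0.001, -1.0]]
wrist_force: [0.5, 0.6, 0.6]
gripper_width: 1.001
gripper_force: 0.0
```

>>> move_arm(
  series=[
    [[0,0,0],[0.0246,0.0855,0],1],
    [[0,0,0],[0.0246,0.0855,0],1],
    [[0,0,0],[0.0246,0.0855,0],1],
    [[0,0,0],[0.0246,0.0855,0],1],
    [[0,0,0],[0.0246,0.0855,0],1],
    [[0,0,0],[0.0246,0.0855,0],1],
    [[0,0,0],[0.0246,0.0855,0],1],
    [[0,0,0],[0.0246,0.0855,0],1],
    [[0,0,0],[0.0246,0.0855,0],1],
    [[0,0,-1],[0,0,0],1],
    [[0,0,-1],[0,0,0],1],
    [[0,0,-1],[0,0,0],1],
  ],
)

```text
time_s: 3.1
tcp_pos: [0.465, -0.1512, 0.193]
ee_rot: [[0.998, 0.06, 0.0], [0.06, -0.998, -0.0], [0.0, 0.0, -1.0]]
wrist_force: [0.2, -0.3, -0.1]
gripper_width: 0.997
gripper_force: 0.0
```

>>> move_arm(
  series=[
    [[0,0,-0.6],[0,0,0],1],
    [[0,0,0],[0,0,0],1],
    [[0,0,0],[0,0,0],1],
  ],
)

```text
time_s: 3.4
tcp_pos: [0.4652, -0.1505, 0.1931]
ee_rot: [[0.993, 0.116, 0.0], [0.116, -0.993, -0.0], [0.0, 0.0, -1.0]]
wrist_force: [-0.3, -0.7, 0.3]
gripper_width: 1.003
gripper_force: 0.0
```

```bash
cat > look.py <<'E'
from h import *
import sys
np.set_printoptions(precision=4,suppress=True)
c=r.capture('wrist');save(c,sys.argv[1])
s=r.sense();R=np.array(s['ee_rot']);p=np.array(s['tcp_pos'])
print(s['time_s'],'tcp',p,'yaw',np.degrees(np.arctan2(R[1,0],R[0,0])),'cam',c['origin'],'w',s['gripper_width'])
P={}
for t,z in(('clamp_a_grip',.011),('clamp_a_tip',.004),('clamp_a_tail',.004)):
    for d in r.pinpoint(t,'wrist'):
        q=ground(c,d['centre'],z);print(t,round(d['score'],2),np.round(d['centre']),q,'tool shift',R.T@(q-p)); P.setdefault(t,q)
for a in('clamp_a_tip','clamp_a_grip'):
    if a in P and 'clamp_a_tail' in P:
        v=P[a]-P['clamp_a_tail'];print('yaw',np.degrees(np.arctan2(v[1],v[0])))
E
python3 look.py w1
```

```text
3.45 tcp [ 0.4652 -0.1505  0.193 ] yaw 6.657287653217848 cam [ 0.5485 -0.1418  0.3852] w 0.9987130907515134
clamp_a_grip 0.98 [249. 164.] [ 0.4648 -0.1443  0.011 ] tool shift [ 0.0003 -0.0062  0.182 ]
clamp_a_tip 0.81 [250. 124.] [ 0.5156 -0.1394  0.004 ] tool shift [ 0.0513 -0.0052  0.1891]
clamp_a_tail 0.72 [251. 227.] [ 0.3744 -0.1571  0.004 ] tool shift [-0.091 -0.004  0.189]
yaw 7.129103622970428
yaw 8.069840298406831
```

View pics/w1.png

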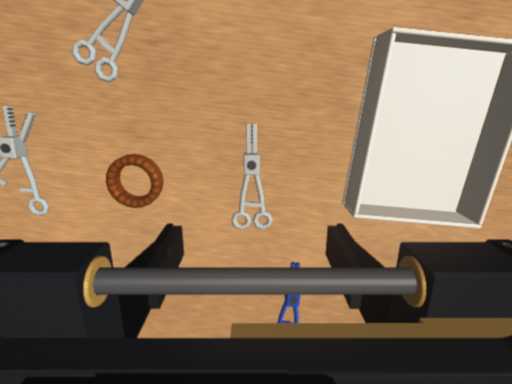

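The wrist picture shows P's lock at (252,165), jaws shut and pointing up the picture, the tub to the right, and blue at the bottom. I descend and grip.

>>> move_arm(
  series=[
    [[0,0,0],[0,-0.01,0.09],1],
    [[0,0,0],[0,0,0.09],1],
    [[0,0,0],[0,0,0.09],1],
    [[0,0,0],[0,0,0.07],1],
    [[0,0,0],[0,0,0.028],1],
    [[0,0,0],[0,0,0.01],1],
    [[0,0,0],[0,0,0],1],
    [[0,0,0],[0,0,0],0],
    [[0,0,0],[0,0,0],0],
    [[0,0,0],[0,0,0],0],
    [[0,0,0],[0,0,0],0],
    [[0,0,0],[0,0,0],0],
  ],
)

```text
time_s: 4.8
tcp_pos: [0.4647, -0.1456, 0.0043]
ee_rot: [[0.993, 0.117, 0.001], [0.117, -0.993, 0.0], [0.001, 0.0, -1.0]]
wrist_force: [-1.1, -0.4, -0.4]
gripper_width: 0.629
gripper_force: 0.0
```

>>> move_arm(
  series=[
    [[0,0,0],[0,0,0],0],
    [[0,0,0],[0,0,0],0],
    [[0,0,0],[0,0,0],0],
    [[0,0,0],[0,0,0],0],
  ],
)

```text
time_s: 5.2
tcp_pos: [0.4645, -0.1455, 0.0039]
ee_rot: [[0.993, 0.117, -0.0], [0.117, -0.993, 0.0], [-0.0, -0.0, -1.0]]
wrist_force: [0.6, -1.4, -0.6]
gripper_width: 0.267
gripper_force: 0.0
```

>>> move_arm(
  series=[
    [[0,0,0],[0,0,0],0],
    [[0,0,0],[0,0,0],0],
    [[0,0,0],[0,0,0],0],
    [[0,0,0],[0,0,-0.03],0],
    [[0,0,0],[0,0,-0.07],0],
    [[0,0,0],[0,0,-0.08],0],
    [[0,0,0],[0,0,-0.08],0],
    [[0,0,0],[0,0,0],0],
  ],
)

```text
time_s: 6.0
tcp_pos: [0.4688, -0.146, 0.1398]
ee_rot: [[0.993, 0.118, 0.013], [0.118, -0.993, -0.001], [0.013, 0.003, -1.0]]
wrist_force: [0.9, -0.4, 0.5]
gripper_width: 0.005
gripper_force: 0.0
```

```bash
python3 look.py w2
python3 - <<'E'
from h import *
c=r.capture('top')
hsv=cv2.cvtColor(c['img'],cv2.COLOR_RGB2HSV)
print([ [round(float(v),4) for v in ground(c,d['centre'],0)] for d in r.pinpoint('tub','top')])
c=r.capture('wrist'); print([ (d['score'],ground(c,d['centre'],0)) for d in r.pinpoint('tub','wrist')])
E
```

```text
6.05 tcp [ 0.4665 -0.1456  0.1368] yaw 6.724797077256438 cam [ 0.5497 -0.1368  0.333 ] w 0.005136235131877898
clamp_a_grip 0.89 [250. 180.] [ 0.4637 -0.1426  0.011 ] tool shift [-0.0034 -0.0034  0.1258]
clamp_a_tip 0.62 [253. 133.] [ 0.5155 -0.1406  0.004 ] tool shift [0.0482 0.0007 0.1332]
[[0.5255, -0.3552, 0.0]]
[(0.96, array([ 0.52801387, -0.35508602,  0.        ]))]
```

View pics/w2.png

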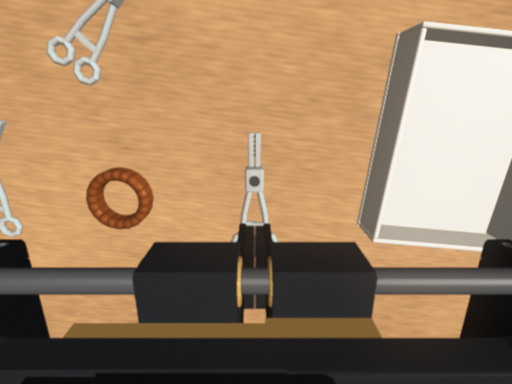

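The fingers closed on nothing: P still lies on the bench with its lock at (255,180). Before retrying I check that the camera and TCP agree.

Run:
```python
from h import *
c=r.capture('wrist');s=r.sense();O=np.array(c['orientation']);o=np.array(c['origin'])
def proj(q):
    d=O.T@(np.array(q)-o);return c['cx']-c['fx']*d[0]/d[2],c['cy']+c['fy']*d[1]/d[2]
p=np.array(s['tcp_pos']);print('tcp',p,proj(p),proj(p+[0,0,.019]))
print(ground(c,(255,181),.022),ground(c,(255,240),.004),ground(c,(255,135),.008), r.grip_point_offset)
c=r.capture('scene');print([ (d['score'],ground(c,d['centre'],.011)) for d in r.pinpoint('clamp_a_grip','scene')])
```

```text
tcp [ 0.46399904 -0.14556284  0.13293764] (np.float64(253.1791954566266), np.float64(221.16374744555833)) (np.float64(253.04482136935152), np.float64(233.12068682404757))
[ 0.46184493 -0.1472544   0.022     ] [ 0.38350023 -0.15651196  0.004     ] [ 0.50824783 -0.14180398  0.008     ] 0.0187
[(0.91, array([ 0.34586412, -0.51832905,  0.011     ])), (0.67, array([ 0.47076664, -0.14897955,  0.011     ]))]
```

>>> move_arm(
  series=[
    [[0,0,0],[0,0,0],0.5],
    [[0,0,0],[0,0,0.03],0.5],
    [[0,0,0],[0,0,0.04],0.5],
    [[0,0,0],[0,0,0.04],0.5],
    [[0,0,0],[0,0,0.04],0.5],
    [[0,0,0],[0,0,0.04],0.5],
    [[0,0,0],[0,0,0.04],0.5],
    [[0,0,0],[0,0,0.02],0.5],
    [[0,0,0],[0,0,0.01],0.5],
    [[0,0,0],[0,0,0],0.5],
  ],
)

```text
time_s: 7.55
tcp_pos: [0.4646, -0.1456, 0.0038]
ee_rot: [[0.993, 0.117, -0.001], [0.117, -0.993, -0.0], [-0.001, 0.0, -1.0]]
wrist_force: [0.5, -0.8, -0.2]
gripper_width: 0.503
gripper_force: 0.0
```

>>> move_arm(
  series=[
    [[0,0,0],[0,0,0],0],
    [[0,0,0],[0,0,0],0],
    [[0,0,0],[0,0,0],0],
    [[0,0,0],[0,0,0],0],
    [[0,0,0],[0,0,0],0],
    [[0,0,0],[0,0,0],0],
  ],
)

```text
time_s: 8.15
tcp_pos: [0.4646, -0.1455, 0.0041]
ee_rot: [[0.993, 0.117, 0.0], [0.117, -0.993, 0.0], [0.0, 0.0, -1.0]]
wrist_force: [0.2, -0.4, 0.4]
gripper_width: 0.052
gripper_force: 0.0
```

>>> move_arm(
  series=[
    [[0,0,0],[0,0,0],0],
  ],
)

```text
time_s: 8.25
tcp_pos: [0.4646, -0.1455, 0.004]
ee_rot: [[0.993, 0.117, 0.0], [0.117, -0.993, 0.0], [0.0, -0.0, -1.0]]
wrist_force: [-0.0, -0.4, 0.2]
gripper_width: 0.019
gripper_force: 0.0
```

Run:
```python
from h import *
c=r.capture('wrist');a=c['img'][100:300,130:380,::-1];a=cv2.resize(a,None,fx=2.4,fy=2.4)
s=r.capture('scene');b=s['img'][140:260,150:300,::-1];b=cv2.resize(b,(600,480))[:, :]
h=300;a=cv2.resize(a,(375,300));b=cv2.resize(b,(375,300));cv2.imwrite('pics/w3.png',np.hstack([a,b]))
for n,cc in(('wrist',c),('scene',s)):
    p=np.array(r.sense()['tcp_pos'])
    O=np.array(cc['orientation']);d=O.T@(p-cc['origin']);print(n,cc['cx']-cc['fx']*d[0]/d[2],cc['cy']+cc['fy']*d[1]/d[2])
    print([(round(d['score'],2),d['centre']) for d in r.pinpoint('clamp_a_grip',n)])
```

```text
wrist 253.1047948428119 221.2285440249216
[(0.96, [255.4, 226.2])]
scene 222.3506255425757 203.38993984819962
[(0.71, [80.8, 206.9]), (0.51, [224.1, 204.0]), (0.15, [210.3, 185.5])]
```

View pics/w3.png

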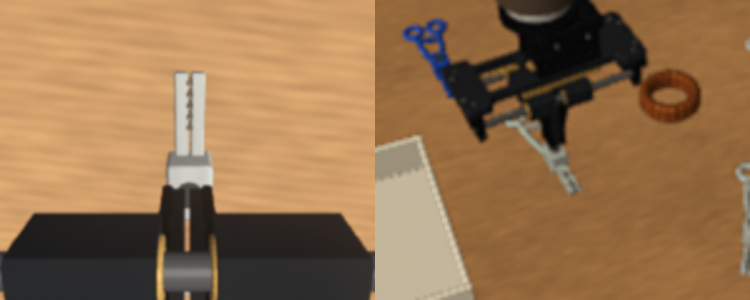

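The picture has the fingers on the camera-predicted spot by the lock, yet they closed to about 2 mm with no force. They may be higher than the TCP reading says, so I open and probe downward for the bench in small steps.

>>> move_arm(
  series=[
    [[0,0,0],[0,0,0],0.5],
    [[0,0,0],[0,0,0],0.5],
    [[0,0,0],[0,0,0],0.5],
    [[0,0,0],[0,0,0],0.5],
    [[0,0,0],[0,0,0],0.5],
    [[0,0,0],[0,0,0],0.5],
    [[0,0,0],[0,0,0.004],0.5],
  ],
)

```text
time_s: 9.15
tcp_pos: [0.4648, -0.1456, 0.0021]
ee_rot: [[0.993, 0.117, 0.001], [0.117, -0.993, -0.0], [0.001, 0.0, -1.0]]
wrist_force: [-0.7, 0.2, -0.0]
gripper_width: 0.482
gripper_force: 0.0
```

>>> move_arm(
  series=[
    [[0,0,0],[0,0,0.004],0.5],
    [[0,0,0],[0,0,0],0.5],
  ],
)

```text
time_s: 9.35
tcp_pos: [0.4642, -0.1455, -0.0004]
ee_rot: [[0.993, 0.117, -0.001], [0.117, -0.993, 0.0], [-0.001, -0.0, -1.0]]
wrist_force: [-1.0, 0.0, -1.0]
gripper_width: 0.499
gripper_force: 0.0
```

Run:
```python
from h import *
c=r.capture('wrist');a=c['img'][150:300,150:350,::-1];cv2.imwrite('pics/w4.png',cv2.resize(a,(800,600),interpolation=cv2.INTER_CUBIC))
s=r.sense();print(s['tcp_pos'],s['wrist_force'],s['gripper_width'])
```

```text
[ 4.64306813e-01 -1.45542499e-01 -3.23625181e-04] [-0.42219157 -0.30728776  0.5593779 ] 0.4995338589110919
```

View pics/w4.png

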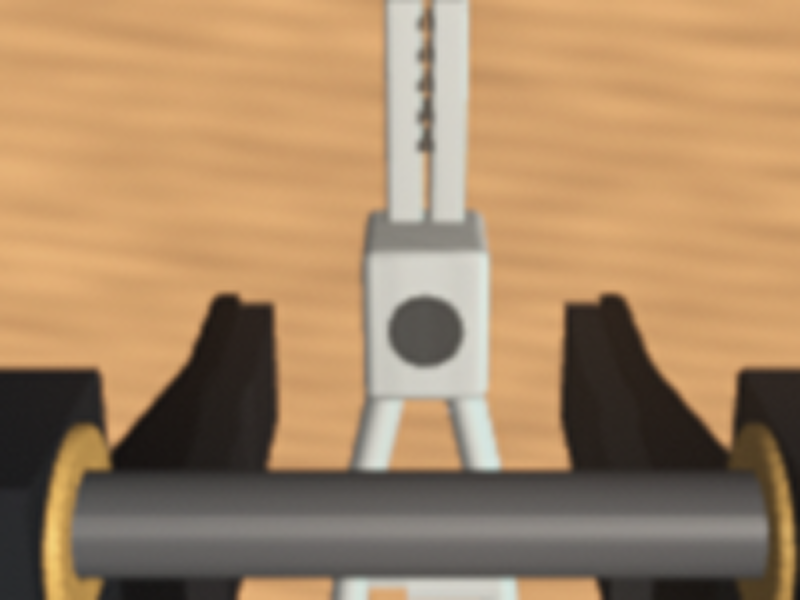

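Run:
```python
from h import *
np.set_printoptions(precision=4,suppress=True)
c=r.capture('wrist');s=r.sense();R=np.array(s['ee_rot'])
print(c['fx'],c['cx'],c['cy'],c['origin'],np.array(c['orientation']),s['tcp_pos'],s['wrist_force'])
px=lambda u,v:(150+u/4,150+v/4)
for z in(-.02,-.01,0,.01,.02,.03,.04):
    a,b,d=[ground(c,px(*q),z) for q in((368,252),(487,252),(370,397))]
    e,f=ground(c,px(273,304),z),ground(c,px(566,304),z)
    print(z,'lock w,l',np.linalg.norm(b-a)*1e3,np.linalg.norm(d-a)*1e3,'ctr',ground(c,px(428,325),z),'fingers',np.linalg.norm(e-f)*1e3,(e+f)/2)
```

```text
295.9170718652418 254.328974124376 189.69979306126507 [ 0.5479 -0.1367  0.1918] [[ 0.1164  0.9471  0.2991]
 [-0.9932  0.1112  0.0345]
 [-0.0006 -0.3011  0.9536]] [ 0.4644 -0.1455 -0.0002] [0.6607 0.6528 0.1174]
-0.02 lock w,l 22.90180081150718 31.250210469997445 ctr [ 0.4477 -0.1505 -0.02  ] fingers 57.20263380121905 [ 0.4519 -0.1483 -0.02  ]
-0.01 lock w,l 21.820662391990705 29.774963897242582 ctr [ 0.4524 -0.1498 -0.01  ] fingers 54.502236325534305 [ 0.4565 -0.1477 -0.01  ]
0 lock w,l 20.73952397247425 28.299717324487773 ctr [ 0.4571 -0.1492  0.    ] fingers 51.801838849849545 [ 0.461  -0.1472  0.    ]
0.01 lock w,l 19.658385552957796 26.824470751732964 ctr [ 0.4619 -0.1485  0.01  ] fingers 49.10144137416479 [ 0.4655 -0.1466  0.01  ]
0.02 lock w,l 18.57724713344135 25.34922417897805 ctr [ 0.4666 -0.1479  0.02  ] fingers 46.40104389848006 [ 0.4701 -0.1461  0.02  ]
0.03 lock w,l 17.496108713924865 23.873977606223242 ctr [ 0.4713 -0.1472  0.03  ] fingers 43.70064642279532 [ 0.4746 -0.1455  0.03  ]
0.04 lock w,l 16.414970294408413 22.398731033468433 ctr [ 0.4761 -0.1466  0.04  ] fingers 41.00024894711054 [ 0.4791 -0.145   0.04  ]
```

Lock width suggests the true height is above the reading, so I probe on down in small steps and watch the force.

>>> move_arm(
  series=[
    [[0,0,0],[0,0,0.005],0.5],
    [[0,0,0],[0,0,0],0.5],
  ],
)

```text
time_s: 9.65
tcp_pos: [0.4643, -0.1455, -0.0028]
ee_rot: [[0.993, 0.117, -0.001], [0.117, -0.993, 0.0], [-0.001, -0.0, -1.0]]
wrist_force: [-1.0, -0.2, 0.2]
gripper_width: 0.5
gripper_force: 0.0
```

>>> move_arm(
  series=[
    [[0,0,0],[0,0,0.005],0.5],
    [[0,0,0],[0,0,0],0.5],
  ],
)

```text
time_s: 9.85
tcp_pos: [0.4643, -0.1455, -0.0054]
ee_rot: [[0.993, 0.117, -0.001], [0.117, -0.993, 0.0], [-0.001, -0.0, -1.0]]
wrist_force: [-1.0, -0.2, -0.1]
gripper_width: 0.501
gripper_force: 0.0
```

>>> move_arm(
  series=[
    [[0,0,0],[0,0,0.005],0.5],
    [[0,0,0],[0,0,0],0.5],
  ],
)

```text
time_s: 10.05
tcp_pos: [0.4643, -0.1455, -0.0079]
ee_rot: [[0.993, 0.117, -0.001], [0.117, -0.993, 0.0], [-0.001, -0.0, -1.0]]
wrist_force: [0.4, -0.3, 0.3]
gripper_width: 0.503
gripper_force: 0.0
```

The reading is well below zero with no contact, so the height is biased. I keep going down.

>>> move_arm(
  series=[
    [[0,0,0],[0,0,0.008],0.5],
    [[0,0,0],[0,0,0],0.5],
  ],
)

```text
time_s: 10.25
tcp_pos: [0.4641, -0.1455, -0.012]
ee_rot: [[0.993, 0.117, -0.001], [0.117, -0.993, 0.0], [-0.001, -0.0, -1.0]]
wrist_force: [-0.6, -0.4, 0.3]
gripper_width: 0.501
gripper_force: 0.0
```

>>> move_arm(
  series=[
    [[0,0,0],[0,0,0.006],0.5],
    [[0,0,0],[0,0,0],0.5],
  ],
)

```text
time_s: 10.45
tcp_pos: [0.4642, -0.1455, -0.0149]
ee_rot: [[0.993, 0.117, -0.001], [0.117, -0.993, 0.0], [-0.001, -0.0, -1.0]]
wrist_force: [0.3, -0.3, -1.0]
gripper_width: 0.499
gripper_force: 0.0
```

>>> move_arm(
  series=[
    [[0,0,0],[0,0,0.006],0.5],
    [[0,0,0],[0,0,0],0.5],
  ],
)

```text
time_s: 10.65
tcp_pos: [0.4643, -0.1455, -0.0179]
ee_rot: [[0.993, 0.117, -0.001], [0.117, -0.993, 0.0], [-0.001, -0.0, -1.0]]
wrist_force: [-0.3, 0.3, -0.8]
gripper_width: 0.501
gripper_force: 0.0
```

>>> move_arm(
  series=[
    [[0,0,0],[0,0,0.006],0.5],
    [[0,0,0],[0,0,0],0.5],
  ],
)

```text
time_s: 10.85
tcp_pos: [0.4643, -0.1456, -0.0209]
ee_rot: [[0.993, 0.117, -0.001], [0.117, -0.993, 0.0], [-0.001, -0.0, -1.0]]
wrist_force: [0.8, 0.5, -0.4]
gripper_width: 0.501
gripper_force: 0.0
```

>>> move_arm(
  series=[
    [[0,0,0],[0,0,0.005],0.5],
    [[0,0,0],[0,0,0],0.5],
  ],
)

```text
time_s: 11.05
tcp_pos: [0.4643, -0.1455, -0.0233]
ee_rot: [[0.993, 0.117, -0.001], [0.117, -0.993, 0.0], [-0.001, -0.0, -1.0]]
wrist_force: [0.5, 0.2, 0.4]
gripper_width: 0.495
gripper_force: 0.0
```

>>> move_arm(
  series=[
    [[0,0,0],[0,0,0.005],0.5],
    [[0,0,0],[0,0,0],0.5],
  ],
)

```text
time_s: 11.25
tcp_pos: [0.4643, -0.1455, -0.0258]
ee_rot: [[0.993, 0.117, -0.001], [0.117, -0.993, 0.0], [-0.001, -0.0, -1.0]]
wrist_force: [0.5, -0.2, -0.3]
gripper_width: 0.5
gripper_force: 0.0
```

>>> move_arm(
  series=[
    [[0,0,0],[0,0,0.005],0.5],
    [[0,0,0],[0,0,0],0.5],
  ],
)

```text
time_s: 11.45
tcp_pos: [0.4643, -0.1456, -0.0283]
ee_rot: [[0.993, 0.117, -0.001], [0.117, -0.993, 0.0], [-0.001, -0.0, -1.0]]
wrist_force: [-0.5, 0.1, -0.1]
gripper_width: 0.499
gripper_force: 0.0
```

Run:
```python
from h import *
c=r.capture('wrist');a=c['img'][150:300,150:350,::-1];a=cv2.resize(a,(400,300),interpolation=cv2.INTER_CUBIC)
s=r.capture('scene');b=s['img'][170:230,185:265,::-1];b=cv2.resize(b,(400,300),interpolation=cv2.INTER_CUBIC);cv2.imwrite('pics/w5.png',np.hstack([a,b]))
print(c['origin'],r.sense()['joints'])
```

```text
[ 0.54782854 -0.13673054  0.16378774] [ 1.76728153e+00  2.55640861e+01 -3.36190653e+01  3.48581853e-03
 -3.08229398e+01  9.49486091e+01]
```

View pics/w5.png

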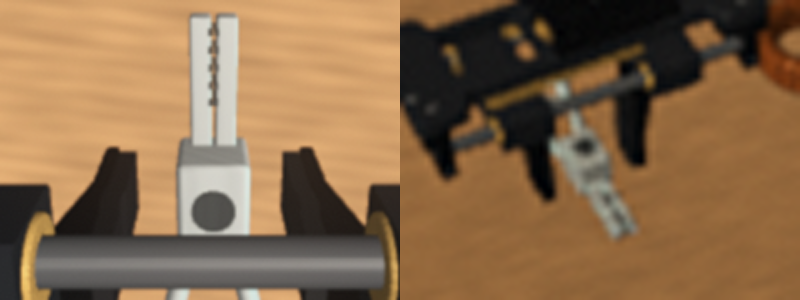

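The wrist half shows the tips level with the lock's middle and the lock between them, slightly left of centre. By apparent size the tips are about 9 mm below the lock's top, so some depth is left. I work out the offset from the lock to the fingers in the camera frame, which does not depend on the bias.

Run:
```python
from h import *
np.set_printoptions(precision=1,suppress=True)
c=r.capture('wrist');s=r.sense();R=np.array(s['ee_rot']);O=np.array(c['orientation']);f=c['fx']
def P(u,v,D): return R.T@O@np.array([(u-c['cx'])/f*D,-(v-c['cy'])/f*D,-D])*1e3
px=lambda u,v:(150+u/2,150+v/2)
Dl=20/35*f/1e3
print('Dlock',Dl,'lock top front edge',P(*px(213,166),Dl),'pivot',P(*px(213,211),Dl+.003))
Df=43.5/72.5*f/1e3
print('Dfinger',Df,'fingertip front mid',P(*px(209.5,152),Df))
print('claimed tcp',R.T@(np.array(s['tcp_pos'])-c['origin'])*1e3)
```

```text
Dlock 0.169095469637281 lock top front edge [-74.4   1.1 153.8] pivot [-88.2   1.1 152.6]
Dfinger 0.17755024311914505 fingertip front mid [-74.2   0.1 162.8]
claimed tcp [-83.8  -1.  192.1]
```

>>> move_arm(
  series=[
    [[0,0,0],[-0.008,0.002,0.006],0.5],
    [[0,0,0],[0,0,0.006],0.5],
    [[0,0,0],[0,0,0],0.5],
  ],
)

```text
time_s: 11.9
tcp_pos: [0.464, -0.1463, -0.0294]
ee_rot: [[0.993, 0.119, 0.007], [0.119, -0.993, -0.0], [0.007, 0.001, -1.0]]
wrist_force: [-6.4, 10.0, 35.0]
gripper_width: 0.504
gripper_force: 17.9
```

>>> move_arm(
  series=[
    [[0,0,0],[0,0,0.004],0.5],
    [[0,0,0],[0,0,0],0.2],
    [[0,0,0],[0,0,0],0],
    [[0,0,0],[0,0,0],0],
    [[0,0,0],[0,0,0],0],
    [[0,0,0],[0,0,0],0],
  ],
)

```text
time_s: 12.5
tcp_pos: [0.4667, -0.147, -0.0294]
ee_rot: [[0.993, 0.121, 0.012], [0.121, -0.993, -0.001], [0.012, 0.003, -1.0]]
wrist_force: [-6.0, 5.8, 44.5]
gripper_width: 0.227
gripper_force: 45.1
```

The fingers met the bench at a reading of -0.029 m, so they are about 29 mm shorter than claimed: true tip z = reading + 0.029. They now hold the lock at 0.227 (20 mm) with 45 N. Lift.

>>> move_arm(
  series=[
    [[0,0,0],[0,0,-0.02],0],
    [[0,0,0],[0,0,-0.03],0],
    [[0,0,0],[0,0,-0.05],0],
    [[0,0,0],[0,0,-0.06],0],
    [[0,0,0],[0,0,-0.06],0],
    [[0,0,0.85],[0,0,0],0],
    [[0,0,0],[0,0,0],0],
    [[0,0,0],[0,0,0],0],
  ],
)

```text
time_s: 13.3
tcp_pos: [0.4597, -0.147, 0.0732]
ee_rot: [[0.999, 0.033, -0.002], [0.033, -0.999, 0.0], [-0.002, -0.0, -1.0]]
wrist_force: [0.8, 0.2, -1.3]
gripper_width: 0.228
gripper_force: 30.0
```

>>> move_arm(
  series=[
    [[0,0,0],[0.0274,0.0813,0],0],
    [[0,0,0],[0.0274,0.0813,0],0],
    [[0,0,0],[0.0274,0.0813,0],0],
    [[0,0,0],[0.0274,0.0813,0],0],
    [[0,0,0],[0.0274,0.0813,0],0],
    [[0,0,0],[0.0274,0.0813,0],0],
    [[0,0,0],[0,0,0],0],
    [[0,0,0],[0,0,0],0],
  ],
)

```text
time_s: 14.1
tcp_pos: [0.5493, -0.3884, 0.0713]
ee_rot: [[1.0, 0.031, -0.004], [0.031, -1.0, 0.002], [-0.004, -0.002, -1.0]]
wrist_force: [0.2, -0.2, -1.5]
gripper_width: 0.226
gripper_force: 30.0
```

```bash
python3 look.py w6
python3 - <<'E'
from h import *
c=r.capture('wrist')
print(c['origin'],[ (d['score'],ground(c,d['centre'],0)) for d in r.pinpoint('tub','wrist')])
s=r.capture('top');b=cv2.resize(s['img'][110:240,290:420,::-1],(400,384));a=c['img'][:,56:456,::-1]
cv2.imwrite('pics/p1.png',np.hstack([a,b]))
E
```

```text
14.15 tcp [ 0.5494 -0.3876  0.0719] yaw 1.8424723917042263 cam [ 0.634  -0.3871  0.2631] w 0.22822381381879941
clamp_a_grip 0.78 [252. 248.] [ 0.4947 -0.3889  0.011 ] tool shift [-0.0545 -0.0003  0.0611]
clamp_a_tip 0.65 [250. 161.] [ 0.5782 -0.3841  0.004 ] tool shift [ 0.0291 -0.0024  0.0678]
[ 0.63441471 -0.38509429  0.26581069] [(0.59, array([ 0.53034786, -0.35542496,  0.        ]))]
```

View pics/p1.png

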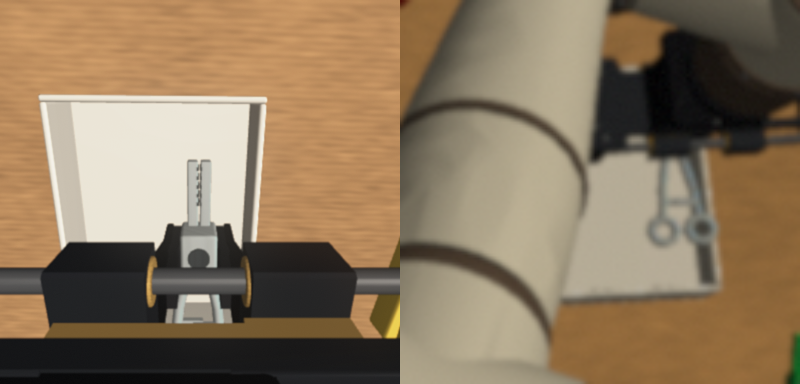

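P hangs between the fingers with jaws shut, over the right side of the tub and lined up with it. The fingers are shorter than claimed, so the gripper body could reach the rim. I stop with the tips about 13 mm above the floor and let go there.

>>> move_arm(
  series=[
    [[0,0,0],[0,-0.004,0.05],0],
    [[0,0,0],[0,0,0.05],0],
    [[0,0,0],[0,0,0.04],0],
    [[0,0,0],[0,0,0.026],0],
    [[0,0,0],[0,0,0],0],
  ],
)

```text
time_s: 14.95
tcp_pos: [0.5494, -0.3851, -0.0109]
ee_rot: [[0.999, 0.033, -0.004], [0.033, -0.999, 0.002], [-0.004, -0.002, -1.0]]
wrist_force: [0.5, -0.6, -0.4]
gripper_width: 0.226
gripper_force: 30.0
```

>>> move_arm(
  series=[
    [[0,0,0],[0,0,0],0.36],
    [[0,0,0],[0,0,0],0.36],
    [[0,0,0],[0,0,0],0.36],
    [[0,0,0],[0,0,0],0.36],
    [[0,0,0],[0,0,-0.06],0.36],
    [[0,0,0],[0,0,-0.08],0.36],
    [[0,0,0],[0,0,-0.08],0.36],
    [[0,0,0],[0,0,-0.08],0.36],
    [[0,0,0],[0,0,0],0.5],
  ],
)

```text
time_s: 15.85
tcp_pos: [0.5544, -0.3885, 0.1495]
ee_rot: [[0.999, 0.033, 0.013], [0.033, -0.999, -0.008], [0.013, 0.008, -1.0]]
wrist_force: [0.4, -0.0, 0.5]
gripper_width: 0.396
gripper_force: 0.0
```

```bash
python3 look.py w7
python3 - <<'E'
from h import *
print(r.sense()['joints'])
E
```

```text
15.9 tcp [ 0.5527 -0.3872  0.1457] yaw 1.861695053402712 cam [ 0.6358 -0.3852  0.3427] w 0.42904020031026463
clamp_a_grip 0.73 [249. 178.] [ 0.5502 -0.3843  0.011 ] tool shift [-0.0034 -0.0035  0.1347]
clamp_a_tip 0.77 [250. 135.] [ 0.5981 -0.3844  0.004 ] tool shift [ 0.0444 -0.0019  0.1421]
clamp_a_tail 0.91 [251. 249.] [ 0.4555 -0.3893  0.004 ] tool shift [-0.0983 -0.0017  0.1409]
yaw 1.9536499213101592
yaw 2.9934059546236704
[-2.12974558e+01  2.87323122e+01  3.48614141e+00 -3.85014059e-02
 -6.48724451e+01  1.13140220e+02]
```

P lies in the tub: tip (0.598, -0.384), tail (0.456, -0.389), well inside. Now Q.

>>> move_arm(
  series=[
    [[0,0,0],[0.0207,-0.0869,0],0.6],
    [[0,0,0],[0.0207,-0.0869,0],0.6],
    [[0,0,0],[0.0207,-0.0869,0],0.6],
    [[0,0,0],[0.0207,-0.0869,0],0.6],
    [[0,0,0],[0.0207,-0.0869,0],0.6],
    [[0,0,0],[0.0207,-0.0869,0],0.6],
    [[0,0,0],[0.0207,-0.0869,0],0.6],
    [[0,0,0],[0.0207,-0.0869,0],0.6],
    [[0,0,0],[0.0207,-0.0869,0],0.6],
    [[0,0,0.98],[0,0,0],0.6],
    [[0,0,0.98],[0,0,0],0.6],
    [[0,0,0.98],[0,0,0],0.6],
  ],
)

```text
time_s: 17.25
tcp_pos: [0.6301, 0.0083, 0.1388]
ee_rot: [[0.965, -0.262, -0.004], [-0.262, -0.965, -0.001], [-0.004, 0.002, -1.0]]
wrist_force: [0.4, 0.3, -0.3]
gripper_width: 0.597
gripper_force: 0.0
```

>>> move_arm(
  series=[
    [[0,0,0.98],[0,0,0],0.6],
    [[0,0,0.98],[0,0,0],0.6],
    [[0,0,0.98],[0,0,0],0.6],
    [[0,0,0],[0,0,0],0.6],
    [[0,0,0],[0,0,0],0.6],
  ],
)

```text
time_s: 17.75
tcp_pos: [0.6305, 0.0076, 0.1397]
ee_rot: [[0.851, -0.526, -0.002], [-0.526, -0.851, -0.001], [-0.002, 0.002, -1.0]]
wrist_force: [0.6, -0.7, -1.1]
gripper_width: 0.595
gripper_force: 0.0
```

```bash
python3 look.py w8
```

```text
17.8 tcp [0.6307 0.0076 0.14  ] yaw -31.745297151255237 cam [ 0.7026 -0.0369  0.3317] w 0.5969400301271612
```

View pics/w8.png

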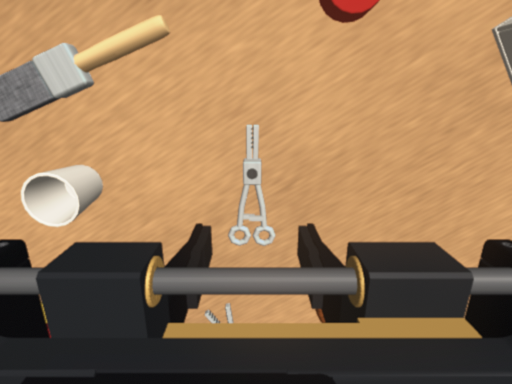

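Q is shut, with its lock at (252,174), and lines up with the tool. The fingers need about 4 mm forward. I descend to a reading of about -0.026 m and grip.

>>> move_arm(
  series=[
    [[0,0,0],[0.007,-0.003,0.08],0.6],
    [[0,0,0],[0,0,0.08],0.6],
    [[0,0,0],[0,0,0.08],0.6],
    [[0,0,0],[0,0,0.06],0.6],
    [[0,0,0],[0,0,0.02],0.6],
    [[0,0,0],[0,0,0],0.6],
    [[0,0,0],[0,0,0],0.6],
  ],
)

```text
time_s: 18.65
tcp_pos: [0.6364, 0.0074, -0.0174]
ee_rot: [[0.85, -0.527, 0.003], [-0.527, -0.85, 0.0], [0.002, -0.002, -1.0]]
wrist_force: [0.2, -0.1, 0.8]
gripper_width: 0.601
gripper_force: 0.0
```

>>> move_arm(
  series=[
    [[0,0,0],[0,0,0.006],0.3],
    [[0,0,0],[0,0,0],0],
    [[0,0,0],[0,0,0],0],
    [[0,0,0],[0,0,0],0],
    [[0,0,0],[0,0,0],0],
    [[0,0,0],[0,0,0],0],
    [[0,0,0],[0,0,0],0],
  ],
)

```text
time_s: 19.35
tcp_pos: [0.6352, 0.0072, -0.0217]
ee_rot: [[0.85, -0.528, 0.001], [-0.528, -0.85, 0.0], [0.0, -0.0, -1.0]]
wrist_force: [-0.3, -0.1, 2.3]
gripper_width: 0.227
gripper_force: 30.0
```

>>> move_arm(
  series=[
    [[0,0,0],[0,0,-0.03],0],
    [[0,0,0],[0,0,-0.05],0],
    [[0,0,0],[0,0,-0.06],0],
    [[0,0,0],[0,0,-0.06],0],
    [[0,0,-0.98],[0,0,0],0],
    [[0,0,-0.98],[0,0,0],0],
    [[0,0,-0.98],[0,0,0],0],
    [[0,0,-0.98],[0,0,0],0],
    [[0,0,-0.98],[0,0,0],0],
    [[0,0,-0.98],[0,0,0],0],
    [[0,0,0],[0,0,0],0],
  ],
)

```text
time_s: 20.45
tcp_pos: [0.6348, 0.0071, 0.0785]
ee_rot: [[0.999, 0.032, 0.0], [0.032, -0.999, 0.0], [0.0, -0.0, -1.0]]
wrist_force: [-0.6, 0.2, -1.0]
gripper_width: 0.226
gripper_force: 30.0
```

>>> move_arm(
  series=[
    [[0,0,0],[-0.0246,0.0802,0],0],
    [[0,0,0],[-0.0246,0.0802,0],0],
    [[0,0,0],[-0.0246,0.0802,0],0],
    [[0,0,0],[-0.0246,0.0802,0],0],
    [[0,0,0],[-0.0246,0.0802,0],0],
    [[0,0,0],[-0.0246,0.0802,0],0],
    [[0,0,0],[-0.0246,0.0802,0],0],
    [[0,0,0],[-0.0246,0.0802,0],0],
    [[0,0,0],[0,0,0],0],
    [[0,0,0],[0,0,0],0],
  ],
)

```text
time_s: 21.45
tcp_pos: [0.5463, -0.3175, 0.078]
ee_rot: [[1.0, 0.028, -0.0], [0.028, -1.0, 0.0], [-0.0, -0.0, -1.0]]
wrist_force: [0.8, 0.5, -1.0]
gripper_width: 0.223
gripper_force: 30.0
```

>>> move_arm(
  series=[
    [[0,0,0],[0,0,0.05],0],
    [[0,0,0],[0,0,0.05],0],
    [[0,0,0],[0,0,0.04],0],
    [[0,0,0],[0,0,0.028],0],
    [[0,0,0],[0,0,0],0],
    [[0,0,0],[0,0,0],0],
  ],
)

```text
time_s: 22.05
tcp_pos: [0.5477, -0.3163, -0.0055]
ee_rot: [[0.999, 0.033, 0.001], [0.033, -0.999, -0.001], [0.001, 0.001, -1.0]]
wrist_force: [-0.1, 0.3, -0.6]
gripper_width: 0.226
gripper_force: 30.0
```

>>> move_arm(
  series=[
    [[0,0,0],[0,0,0],0.36],
    [[0,0,0],[0,0,0],0.36],
    [[0,0,0],[0,0,0],0.36],
    [[0,0,0],[0,0,0],0.36],
    [[0,0,0],[0,0,-0.06],0.36],
    [[0,0,0],[0,0,-0.08],0.36],
    [[0,0,0],[0,0,-0.08],0.36],
    [[0,0,0],[0,0,-0.08],0.36],
    [[0,0,0],[0,0,-0.08],0.36],
    [[0,0,0],[0,0,0],0.36],
    [[0,0,0],[0,0,0],0.36],
  ],
)

```text
time_s: 23.15
tcp_pos: [0.5472, -0.3167, 0.1854]
ee_rot: [[0.999, 0.032, 0.003], [0.032, -0.999, -0.0], [0.003, 0.001, -1.0]]
wrist_force: [0.1, -0.4, -1.3]
gripper_width: 0.361
gripper_force: 0.0
```

```bash
python3 look.py w9
python3 - <<'E'
from h import *
c=r.capture('wrist')
print([ (d['score'],ground(c,d['centre'],0)) for d in r.pinpoint('tub','wrist')])
s=r.capture('scene');print([ (round(d['score'],2),ground(s,d['centre'],.011)) for d in r.pinpoint('clamp_c_grip','scene')])
b=cv2.resize(s['img'][:,100:356,::-1],(300,384)) if 0 else s['img'][60:360,60:360,::-1]
cv2.imwrite('pics/end.png',np.hstack([c['img'][:300,56:456,::-1],b]))
E
```

```text
23.2 tcp [ 0.5464 -0.3164  0.1837] yaw 1.821151810595504 cam [ 0.6306 -0.3149  0.3778] w 0.35956149753805466
clamp_a_grip 0.66 [310. 168.] [ 0.5477 -0.3878  0.011 ] tool shift [-0.0009  0.0715  0.1726]
clamp_a_tip 0.57 [309. 120.] [ 0.6057 -0.3828  0.004 ] tool shift [0.0572 0.0684 0.1796]
clamp_a_tail 0.56 [308. 236.] [ 0.449 -0.395  0.004] tool shift [-0.0998  0.0756  0.1797]
yaw 4.4267352286284956
yaw 4.1797723933621995
[(0.75, array([ 0.53034906, -0.3557533 ,  0.        ]))]
[(0.83, array([0.46801227, 0.15217893, 0.011     ])), (0.37, array([ 0.60635766, -0.3901128 ,  0.011     ]))]
```

View pics/end.png

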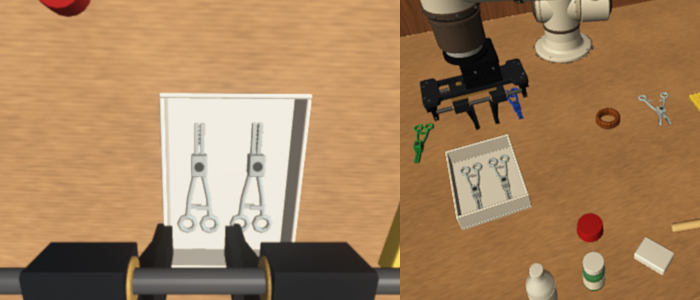

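Both clamps lie flat and shut in the tub, well inside the walls: locks at (200,165) and (256,168) in the wrist half. The open clamp is undisturbed, and the gripper is clear.

```bash
python3 -c "
from station import r
print(r.finish_job())"
```

```text
the job is handed in; nothing more can be done
None
```

Both shut clamps are lying flat in the white tub with their jaws still shut, the open clamp was left open where it lay, and the job was handed in at about 23 s; the hand-in returned no verdict.

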